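Free the seized lock pin of the swirl table, load the sample jars and swirl them

TASK

The swirl table is locked by a seized upright pin: hold its bar handle and work the pin out of its bore by twisting it to and fro, clockwise first (seen from above) and then anticlockwise, a good 20 degrees each way from where it stands, while pulling up; then put it tip down in the steel cup. Next stand every white squat sample jar that stands on the grid mat between the swirl table and the tall orange-capped jar upright in the square wells of the carrier, one per well. Then pull the lever clockwise through its full stroke and ease it back slowly to rest, taking a good two seconds so that the spring never snaps it back, and leave everything else where it is.

Things in the scene. Friction and masses are not known exactly. Their poses are not given: they have to be found in the camera images.
- pivot (a point): The swirl table: a grey base plate 210 x 210 mm, fixed to the work surface, with a turning aluminium disc and a white carrier on it. This point lies on the vertical turning axis, 30 mm above the work surface, level with the floor of the wells; its axes are those of the base plate, z up.
- bore (a point): Mouth of the pin's bore, at the top of the dark steel lock block (44 x 44 mm, top 42 mm above the work surface) beside the carrier; bore about 13.5 mm wide and 30 mm deep, straight down. Axes as pivot.
- pin_handle (a point): Seized steel lock pin, 104 mm long, 80 g: 12 mm shaft upright in the bore, on top a bar handle 56 mm long (own x), 12 mm thick (y, grip here), 24 mm high. This point: centre of the handle, 92 mm above the tip. At the start the handle lies along the base plate's x axis. Two sprung shoes hold the shaft by friction: a straight pull takes about 35 N, but while twisted it creeps up under clearly less.
- pin_end (a point): Centre of the +x end of the pin's handle, 26 mm from pin_handle.
- pin_tip (a point): Lower end of the pin's shaft, on its axis; 12 mm above the work surface at the start, let go by the shoes after some 23 mm and out of the bore after 30 mm.
- cup_in (a point): The steel cup for the pin, fixed, 72 mm across and 60 mm high, wall 4 mm: centre of its inner floor, about 5 mm above the work surface. The pin may lean in it.
- well_0 (a point): Centre of the floor of a square well of the carrier, 62 x 62 mm and 18 mm deep, floor 30 mm above the work surface; the four wells are 76 mm apart in a square and turn with the lever.
- well_1 (a point): Centre of the floor of a square well of the carrier, 62 x 62 mm and 18 mm deep, floor 30 mm above the work surface; the four wells are 76 mm apart in a square and turn with the lever.
- well_2 (a point): Centre of the floor of a square well of the carrier, 62 x 62 mm and 18 mm deep, floor 30 mm above the work surface; the four wells are 76 mm apart in a square and turn with the lever.
- well_3 (a point): Centre of the floor of a square well of the carrier, 62 x 62 mm and 18 mm deep, floor 30 mm above the work surface; the four wells are 76 mm apart in a square and turn with the lever.
- lever_grip (a point): The lever's grip: an upright black post 22 mm thick, 190 mm from the turning axis, on a steel arm fixed to the carrier, from 58 to 126 mm above the work surface. This point is on its axis, 95 mm above the work surface, and moves with it.
- lever (a joint): Turn of lever and carrier, rad: 0 at the rest stop, 0.87 at the end of the stroke, growing clockwise from above. A spring turns it back: about 2.5 N at the grip at rest, 9 N at full stroke; let go it snaps back.
- jar_0_mid (a point): Squat white sample jar with a white lid, 50 mm thick and 50 mm high, its lid (top 16 mm) 45 mm thick, about 120 g, heavy at the bottom; this point is its centre, 25 mm above its underside. The walls of a well reach 18 mm up its side, so hold its upper part. Two to four of the four jars are there.
- jar_1_mid (a point): Squat white sample jar with a white lid, 50 mm thick and 50 mm high, its lid (top 16 mm) 45 mm thick, about 120 g, heavy at the bottom; this point is its centre, 25 mm above its underside. The walls of a well reach 18 mm up its side, so hold its upper part. Two to four of the four jars are there.
- jar_2_mid (a point): Squat white sample jar with a white lid, 50 mm thick and 50 mm high, its lid (top 16 mm) 45 mm thick, about 120 g, heavy at the bottom; this point is its centre, 25 mm above its underside. The walls of a well reach 18 mm up its side, so hold its upper part. Two to four of the four jars are there.
- jar_3_mid (a point): Squat white sample jar with a white lid, 50 mm thick and 50 mm high, its lid (top 16 mm) 45 mm thick, about 120 g, heavy at the bottom; this point is its centre, 25 mm above its underside. The walls of a well reach 18 mm up its side, so hold its upper part. Two to four of the four jars are there.
- orange_jar: Bystander: white jar with orange cap, 54 mm thick, 114 mm high; origin at its underside.
- tape_roll: Bystander: roll of yellow tape, 47 mm across, 19 mm high; origin at its underside.
- screwdriver: Bystander: screwdriver, 136 mm long, lying; origin at its underside.
- pin: The pin as a whole; origin at its tip, z up the shaft. In its bore it stands 2 mm from the lever arm, on its clockwise side, and blocks it.
Mind the look-alikes: they are no part of the job. Leave any red look-alike of the pin alone.

How it is judged:
By the outcome, as a careful person would: the job done as asked, in the order asked, and still so for the second after the job is handed in, with the robot touching nothing.
Of jar_0, jar_1, jar_2, jar_3 only 2 to 4 are there at a start; the rules pass over those that are not, and their reading is None.
At some moment in a run one of jar_0, jar_1, jar_2, jar_3 may be knocked a few centimetres aside while the robot is not near it.
It also fails if it takes over 210 s, if anything falls off the work surface, if the arm or the gripper's body presses on something with over 40 N, if the wrist force passes 120 N, or if a joint passes its speed limit or range.

ROBOT

A 6-joint arm with a two-finger parallel gripper is mounted at the origin on a cart in front of the work surface, level with it; the furniture and walls round the work are solid. World frame = base frame: x ahead of the robot, y to its left, z up, the work surface at z = 0. Lengths are in mm, angles in rad, forces in N, time in s.
With the tool pointing down it reaches from about 275 to 1000 mm from the base axis. Payload 8.4 kg.
Tool frame: the origin (TCP) lies on the centre line of the jaws, within the pads' length; the fingertips stand r.tip_reach ahead of it and the grasp point (between the pads) lies 11 mm behind it (r.tip_reach is the distance from the TCP to the fingertips, in mm); z points along the fingers, y is the line along which they close (so a half turn about z gives the same grasp; the last joint's range is limited). The gripper opens to 85 mm and grips with 20 to 120 N. Pads are 22 mm wide; open, the fingers measure 114 mm over their backs; the gripper's body (76 mm by 85 mm) begins 54 mm behind the grasp point. The pads swing forward as they close: fully open they stand 13 mm farther back than shut.
Start: joints at [-0.002, 0.353, 1.633, -0, 1.155, -0.002], TCP at [625.002, -0, 239.281] pointing down, gripper open.
Joint ranges: [-2.63, 2.63], [-0.92, 2.1], [0.06, 2.66], [-1.3, 4.44], [0, 2.69], [-3.02, 3.02]. Speed limits (rad/s): [2.22, 2.22, 2.79, 3.14, 3.14, 3.14].

INTERFACE

Orientations are given as [roll, pitch, yaw] about the fixed x, y, z axes, in that order (R = Rz(yaw) Ry(pitch) Rx(roll)).
In Python, from rig import r gives the robot as it stands.
- The arm moves only by the tool carry_out, never from a script. Its argument "targets" is a list of rows, each an object with "dp": the shift along the tool's x, y, z in mm, a list of three; "yaw": the turn about the tool's z in degrees. A call has 1 to 12 rows; each row is the pose to reach, as a shift and turn from the pose commanded when the call began, along the tool's axes at that moment; what a row does not reach only later rows make up. A row lasts 1/8 s, in which the tool goes at most 62.5 mm and 10.7 degrees, less where a joint would pass 70% of its speed; a pose out of reach is approached as far as the arm can. A call with a gripper value outside its range is refused whole. "fingers" is the opening, from -1 (shut) to 1 (fully open), so that 0 is half open, set as the call begins (left out, the last holds). The fingers move at their own pace and stop on an object; "grip_force" is the grip in N (left out, the last holds). Time passes only in rows, so rows that repeat a pose let the fingers close. It gives the time, the measured TCP pose, the force, the opening and the grip force at its end, in the units of the state.
- r.sense(): the state, without advancing time (a new reading comes with each control period).
- r.grab_frame(name): name is "scene" or "side" or "wrist"; returns the picture (420x560x3 uint8, red, green, blue); there is no depth.
- r.get_calibration(name): a dict with "fx", "fy", "cx", "cy" (pixels), "rvec" (rotation vector, rad) and "tvec" (3), from world to camera coordinates, as OpenCV has them. Camera axes: x right, y down, z forward; pixel columns grow to the right and rows downward; lengths in mm; the calibration is good to about 2 mm. A picture is of the moment at which its call begins: read the wrist's pose just before it. get_calibration takes no time and is no camera call; for the wrist camera it gives the pose at the moment of the call.
- r.sign_off(): hands the job in; it is judged then, once.
The state is a dict: "clock": time; "qpos": joint angles; "qvel": joint speeds; "joint_efforts": joint torques, N m; "eef_pos": TCP position; "tcp_rot": TCP orientation; "contact_force": force on the tool from outside, world axes, zero at the start; "wrist_torque": the same for the moment, N m; "opening": opening from 0.0 (shut) to 1.0 (fully open); "grasp_force": force on a finger pad.
Only numpy, scipy, OpenCV 4.12 (cv2) and the standard library are available. Lean on these libraries where they do the work, as an engineer would, in place of code of your own. Each camera call takes 0.05 s, during which the arm holds its last target. There are 200 camera calls.

## Working session

There is one attempt and no reset: what is moved stays moved. The work goes in short steps, Python scripts to look and compute and a tool call to move; the robot and the scene stay as the last step left them, time stands still between calls to the robot, and variables do not carry over. Pictures are saved under pics/ and viewed, at most 14 in all, crops included, and the job is handed in when it is done.

Besides the shell and the picture viewer there is one more tool, called after "Emit:" as name(argument=value, ...) on one line, values as JSON. carry_out: Moves the arm, as the interface text tells. Its arguments: {"type":"object","properties":{"targets":{"type":"array","items":{"type":"object","properties":{"dp":{"type":"array","items":{"type":"number"}},"yaw":{"type":"number"}}}},"fingers":{"type":"number"},"grip_force":{"type":"number"}},"required":["targets"]}

```bash
ls; mkdir -p pics; cat > h.py <<'E'
import numpy as np, cv2
from rig import r
def save(n,f): cv2.imwrite(f'pics/{f}.png',cv2.cvtColor(n,cv2.COLOR_RGB2BGR))
def cal(n):
    c=r.get_calibration(n); R=cv2.Rodrigues(np.array(c['rvec'],float))[0]
    return np.array([[c['fx'],0,c['cx']],[0,c['fy'],c['cy']],[0,0,1.]]),R,np.array(c['tvec'],float).ravel()
def ray(c,u,v):
    K,R,t=c; d=R.T@np.linalg.solve(K,[u,v,1.]); return -R.T@t,d/np.linalg.norm(d)
def plane(c,u,v,z):
    o,d=ray(c,u,v); return o+d*(z-o[2])/d[2]
def tri(*obs):
    A=np.zeros((3,3));b=np.zeros(3);L=[]
    for c,u,v in obs:
        o,d=ray(c,u,v);P=np.eye(3)-np.outer(d,d);A+=P;b+=P@o;L.append((o,P))
    x=np.linalg.solve(A,b); return x,[np.linalg.norm(P@(x-o)) for o,P in L]
def proj(c,p):
    K,R,t=c; q=K@(R@np.asarray(p,float)+t); return q[:2]/q[2]
E
python3 - <<'E'
from h import *
a=r.grab_frame('scene');b=r.grab_frame('side');w=r.grab_frame('wrist')
save(a,'scene0');save(b,'side0');save(w,'wrist0')
for n in('scene','side','wrist'):
    c=cal(n);print(n,(-c[1].T@c[2]).round(),c[0][0,0])
print(r.tip_reach,r.sense())
E
```

```text
pics
scene [ -36. -714.  979.] 393.2800211389951
side [ 557. -752.  750.] 405.6376054517108
wrist [624.  70. 374.] 318.50611533563944
8.0 {'clock': 0.15, 'qpos': array([-2.35128045e-03,  3.53506295e-01,  1.63397198e+00, -1.04161510e-05,
        1.15521714e+00, -2.35407359e-03]), 'qvel': array([-0.0008054 , -0.00357253, -0.00304376,  0.00112482,  0.00036012,
        0.00044269]), 'joint_efforts': array([-7.39769093e-04, -6.05638933e+01, -3.42338884e+01, -2.29960733e-05,
        6.16452831e-03, -4.00942213e-05]), 'eef_pos': array([6.24632435e+02, 2.81258582e-02, 2.38719662e+02]), 'tcp_rot': array([-3.14048987e+00,  6.92891242e-06,  1.57080333e+00]), 'contact_force': array([0.0519823 , 0.61435739, 1.05958457]), 'wrist_torque': array([-0.00966092, -0.00902906,  0.01570987]), 'grasp_force': 0.0, 'opening': 1.000979554350673}
```

View pics/scene0.png

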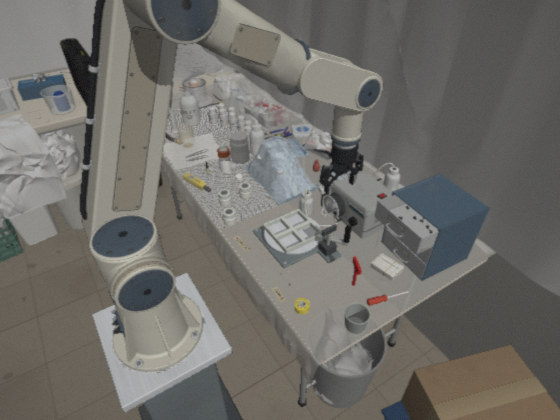

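View pics/side0.png

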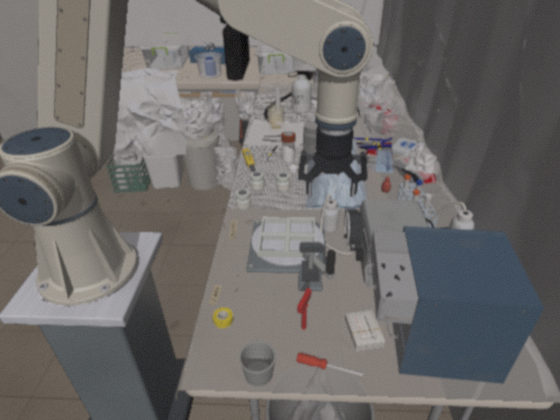

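```bash
python3 - <<'E'
import cv2
a=cv2.imread('pics/side0.png')[110:310,200:380]
b=cv2.imread('pics/scene0.png')[130:330,160:400]
cv2.imwrite('pics/c1.png',cv2.resize(a,None,fx=3,fy=3,interpolation=2)[:600])
cv2.imwrite('pics/c2.png',cv2.resize(b,None,fx=3,fy=3,interpolation=2)[:600])
E
```

```text
(no output)
```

View pics/c1.png

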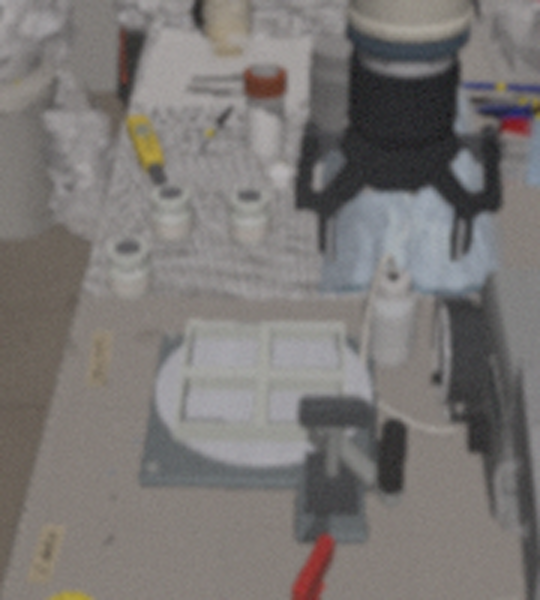

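View pics/c2.png

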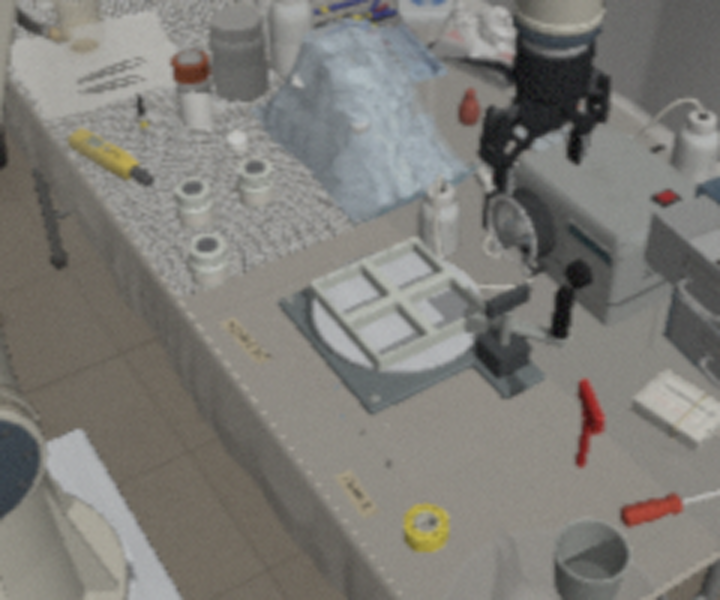

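View pics/wrist0.png

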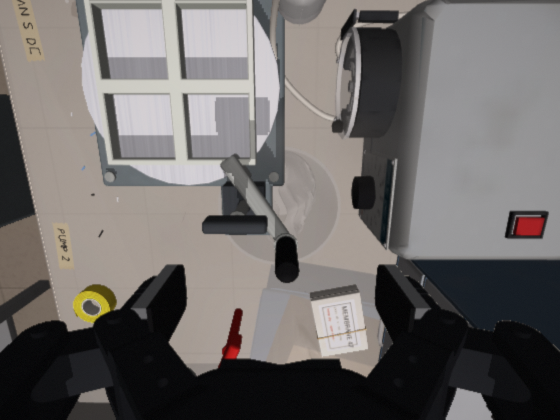

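```bash
python3 - <<'E'
from h import *
import pickle
c=cal('wrist'); pickle.dump(c,open('w0.pkl','wb'))
print('handle',plane(c,203,225,106),plane(c,267,225,106),'grip',plane(c,286,242,126),'disc',plane(c,181,90,30))
print([plane(c,u,v,24) for u,v in((107,180),(283,180))])
s=cal('scene');d=cal('side')
for a,b in[((229,210),(243,192)),((224,192),(257,173)),((245,185),(283,173)),((224,151),(288,137)),((357,317),(257,357)),((303,305),(223,317))]:
    print(tri((s,*a),(d,*b)))
E
```

```text
handle [555.59064253 -17.77931804 106.        ] [612.17723053 -17.7171161  106.        ] grip [628.69775923 -25.97189113 126.        ] disc [523.3765267  100.73828654  30.        ]
[array([431.48106073,   7.63375275,  24.        ]), array([626.81549548,   7.81967125,  24.        ])]
(array([379.63521359, 296.12764836,  54.58687274]), [np.float64(0.44146968076883336), np.float64(0.4414696807688599)])
(array([412.44432205, 402.79329694,  56.7418972 ]), [np.float64(2.60788865611818), np.float64(2.607888656118147)])
(array([498.90692063, 393.48415106,  62.00034822]), [np.float64(3.7993447988555795), np.float64(3.799344798855628)])
(array([511.10557275, 593.16178655, 100.28240785]), [np.float64(1.3805810542673944), np.float64(1.3805810542674117)])
(array([ 476.21078559, -289.02438181,   51.76048106]), [np.float64(5.9462529646371864), np.float64(5.946252964637142)])
(array([ 386.81747497, -161.29509742,   16.92781724]), [np.float64(1.6541986378867797), np.float64(1.6541986378868483)])
```

Emit:
carry_out(targets=[{"dp": [-4,-10,0],"yaw": 10},{"dp": [-9,-20,0],"yaw": 20},{"dp": [-14,-30,0],"yaw": 30},{"dp": [-18,-40,0],"yaw": 40},{"dp": [-18,-40,0],"yaw": 50},{"dp": [-18,-40,0],"yaw": 60},{"dp": [-18,-40,0],"yaw": 70},{"dp": [-18,-40,0],"yaw": 80},{"dp": [-18,-40,0],"yaw": 90},{"dp": [-18,-40,0],"yaw": 90},{"dp": [-18,-40,0],"yaw": 90}])

```text
clock: 1.52
eef_pos: [584.9, -18.0, 239.2]
tcp_rot: [3.142, 0.0, 0.004]
contact_force: [-0.4, -0.1, -0.1]
opening: 1.0
grasp_force: 0.0
```

```bash
python3 - <<'E'
from h import *
import pickle
c=cal('wrist');w=r.grab_frame('wrist');save(w,'w1');pickle.dump(c,open('w1.pkl','wb'))
s=r.sense();print(s['eef_pos'],s['tcp_rot'],s['qpos'],(-c[1].T@c[2]))
for p in([584,-18,106],[612,-18,106],[556,-18,106],[628.7,-26,126]):print(proj(c,p))
E
```

```text
[584.90785588 -17.99173023 239.15367478] [-3.14157156e+00  2.81841443e-04  3.17013405e-03] [-3.33197185e-02  2.91835282e-01  1.72075171e+00  1.19471820e-05
  1.12928809e+00  1.53430137e+00] [654.16617863 -17.17909425 374.02149314]
[280.73931694 205.40623855]
[280.90305787 173.35809897]
[280.58444694 235.71811841]
[291.4525999  155.89982466]
```

View pics/w1.png

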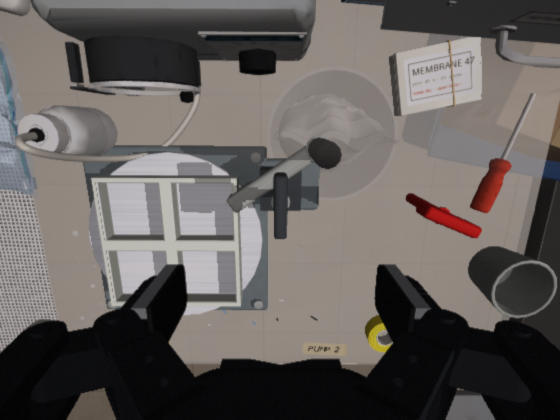

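```bash
python3 - <<'E'
from h import *
import pickle
c0=pickle.load(open('w0.pkl','rb'));c1=pickle.load(open('w1.pkl','rb'))
I=[cv2.imread(f'pics/{n}.png') for n in('wrist0','w1')]
boxes=[(200,212,270,238),(272,168,290,244)]
rects=[]
for im,(x0,y0,x1,y1) in zip(I,boxes):
    g=cv2.medianBlur(im,3)[y0:y1,x0:x1].max(2); m=(g<58).astype('uint8')
    n,l,st,ce=cv2.connectedComponentsWithStats(m); k=1+st[1:,4].argmax()
    rc=cv2.minAreaRect(np.argwhere(l==k)[:,::-1].astype('float32'));print(rc,st[k]);rects.append((rc[0][0]+x0,rc[0][1]+y0))
print(rects,tri((c0,*rects[0]),(c1,*rects[1])))
print(tri((c0,286,245),(c1,326,152)))
# cup rim from w1: bright rim
for u,v in((473,287),(555,287),(512,252),(512,318)):print(plane(c1,u,v,60))
E
python3 - <<'E'
import cv2,sys
sys.path.insert(0,'.')
a=cv2.imread('pics/w1.png')[235:335,455:560];b=cv2.imread('pics/wrist0.png')[140:290,180:330]
import numpy as np
a=cv2.resize(a,(400,400));b=cv2.resize(b,(400,400));cv2.imwrite('pics/c3.png',np.hstack([a,b]))
E
```

```text
((34.89310836791992, 7.282759189605713), (63.11457443237305, 16.526050567626953), 4.763641834259033) [  3   0  64  19 632]
((8.5, 37.5), (65.0, 17.0), 90.0) [  0   5  18  66 726]
[(234.89310836791992, 219.2827591896057), (280.5, 205.5)] (array([580.84828166, -17.51942792,  90.86488197]), [np.float64(0.9236363932894219), np.float64(0.9236363932893271)])
(array([627.31729581, -62.90931719,  43.81907602]), [np.float64(3.1864282663558234), np.float64(3.186428266355822)])
[ 480.19072381 -229.98266574   60.        ]
[ 480.57600125 -320.19193715   60.        ]
[ 521.83661299 -264.3748182    60.        ]
[ 441.24025255 -280.91347338   60.        ]
```

View pics/c3.png

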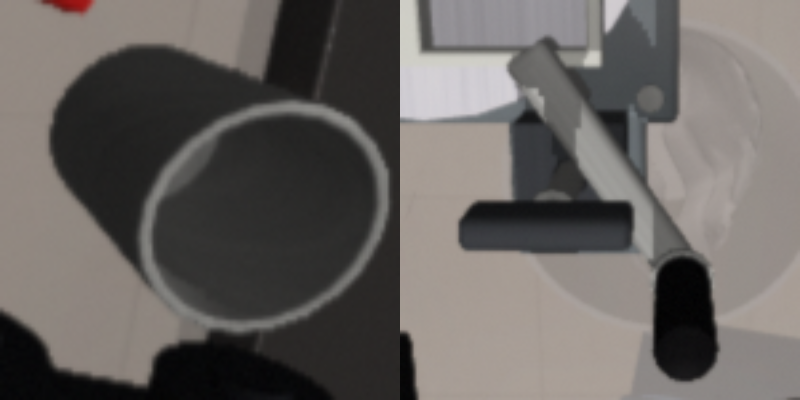

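```bash
python3 - <<'E'
from h import *
import pickle
c0=pickle.load(open('w0.pkl','rb'));c1=pickle.load(open('w1.pkl','rb'))
H,e=tri((c0,234.7,225),(c1,280.5,206.3));print('handle',H,e)
print('lever top',tri((c0,286.5,270),(c1,328,151)))
s=cal('scene');d=cal('side')
print('cup rim',plane(c1,524.3,288.8,60))
p=plane(c1,524.3,288.8,60);print(proj(s,p),proj(d,p))
# base plate corners in w0 & w1: bottom edge w0
for q in [(67,146),(266,146)]:print(plane(c1,*q,24))
for q in [(107,184),(283,184),(283,20)]:print(plane(c0,*q,24))
# cup rim pixels in scene/side
for n,(x0,y0,x1,y1) in{'scene0':(335,295,380,340),'side0':(235,335,285,390)}.items():
    im=cv2.imread(f'pics/{n}.png')[y0:y1,x0:x1];cv2.imwrite(f'pics/{n}_cup.png',cv2.resize(im,(400,400),interpolation=2))
a=np.hstack([cv2.imread(f'pics/{n}_cup.png') for n in('scene0','side0')]);cv2.imwrite('pics/cup.png',a)
E
```

```text
handle [583.4735853  -17.73049679 106.29959903] [np.float64(0.20289324099664438), np.float64(0.2028932409965128)]
lever top (array([630.58047253, -55.7975079 , 116.38031028]), [np.float64(1.1801971481056248), np.float64(1.1801971481056772)])
cup rim [ 478.22360588 -286.89140433   60.        ]
[356.8412284  312.18059726] [256.93725467 356.63752264]
[627.68684    212.48420613  24.        ]
[628.66690499  -2.02905798  24.        ]
[430.80822583   3.13097253  24.        ]
[626.82928717   3.32002103  24.        ]
[626.33328664 165.14421481  24.        ]
```

View pics/cup.png

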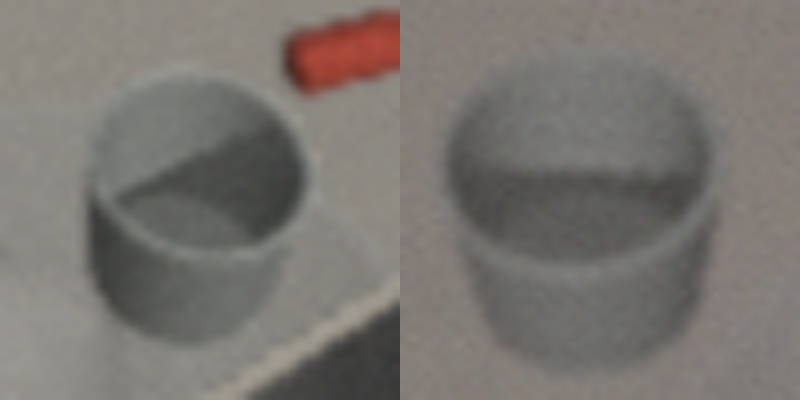

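Emit:
carry_out(targets=[{"dp": [-1.5,0,30]},{"dp": [-1.5,0,60]},{"dp": [-1.5,0,90]},{"dp": [-1.5,0,115]},{"dp": [-1.5,0,130]},{"dp": [-1.5,0,140]},{"dp": [-1.5,0,144]},{"dp": [-1.5,0,144]}], fingers=0.0)

```text
schema error: expected keys dp, yaw
```

Emit:
carry_out(targets=[{"dp": [0,0,0]},{"dp": [0,0,0]},{"dp": [0,0,0]},{"dp": [0,0,0]},{"dp": [0,0,0]},{"dp": [0,0,0]}], fingers=-1, grip_force=90)

```text
schema error: expected keys dp, yaw
```

Emit:
carry_out(targets=[{"dp": [-1.5,0,30],"yaw": 0},{"dp": [-1.5,0,60],"yaw": 0},{"dp": [-1.5,0,90],"yaw": 0},{"dp": [-1.5,0,115],"yaw": 0},{"dp": [-1.5,0,130],"yaw": 0},{"dp": [-1.5,0,140],"yaw": 0},{"dp": [-1.5,0,144],"yaw": 0},{"dp": [-1.5,0,144],"yaw": 0}], fingers=0.0)

```text
clock: 2.58
eef_pos: [583.8, -18.0, 95.6]
tcp_rot: [3.142, -0.0, 0.0]
contact_force: [0.3, 0.3, -0.3]
opening: 0.502
grasp_force: 0.0
```

Emit:
carry_out(targets=[{"dp": [0,0,0],"yaw": 0},{"dp": [0,0,0],"yaw": 0},{"dp": [0,0,0],"yaw": 0},{"dp": [0,0,0],"yaw": 0},{"dp": [0,0,0],"yaw": 0},{"dp": [0,0,0],"yaw": 0}], fingers=-1, grip_force=90)

```text
clock: 3.32
eef_pos: [584.0, -17.9, 96.1]
tcp_rot: [-3.142, -0.001, 0.0]
contact_force: [-1.0, 1.2, 6.5]
opening: 0.125
grasp_force: 88.2
```

Emit:
carry_out(targets=[{"dp": [0,0,0],"yaw": 4},{"dp": [0,0,-0.5],"yaw": 8},{"dp": [0,0,-1],"yaw": 12},{"dp": [0,0,-2],"yaw": 16},{"dp": [0,0,-3],"yaw": 20},{"dp": [0,0,-4],"yaw": 24},{"dp": [0,0,-4.5],"yaw": 27},{"dp": [0,0,-4.5],"yaw": 27}])

```text
clock: 4.32
eef_pos: [582.6, -17.8, 97.0]
tcp_rot: [3.141, 0.002, -0.472]
contact_force: [6.5, 0.2, -28.2]
opening: 0.118
grasp_force: 88.0
```

Emit:
carry_out(targets=[{"dp": [0,0,0],"yaw": -5},{"dp": [0,0,-0.5],"yaw": -10},{"dp": [0,0,-1],"yaw": -15},{"dp": [0,0,-1.5],"yaw": -20},{"dp": [0,0,-2],"yaw": -25},{"dp": [0,0,-2.5],"yaw": -30},{"dp": [0,0,-3],"yaw": -35},{"dp": [0,0,-4],"yaw": -40},{"dp": [0,0,-5],"yaw": -45},{"dp": [0,0,-6],"yaw": -50},{"dp": [0,0,-6.5],"yaw": -54},{"dp": [0,0,-6.5],"yaw": -54}])

```text
clock: 5.82
eef_pos: [582.2, -17.9, 102.0]
tcp_rot: [-3.14, 0.003, 0.472]
contact_force: [10.4, 0.4, -43.4]
opening: 0.12
grasp_force: 88.3
```

Emit:
carry_out(targets=[{"dp": [0,0,0],"yaw": 5},{"dp": [0,0,-0.5],"yaw": 10},{"dp": [0,0,-1],"yaw": 15},{"dp": [0,0,-1.5],"yaw": 20},{"dp": [0,0,-2],"yaw": 25},{"dp": [0,0,-2.5],"yaw": 30},{"dp": [0,0,-3],"yaw": 35},{"dp": [0,0,-4],"yaw": 40},{"dp": [0,0,-5],"yaw": 45},{"dp": [0,0,-6],"yaw": 50},{"dp": [0,0,-6.5],"yaw": 54},{"dp": [0,0,-6.5],"yaw": 54}])

```text
clock: 7.32
eef_pos: [582.0, -17.8, 108.2]
tcp_rot: [3.14, 0.003, -0.472]
contact_force: [11.2, 1.1, -44.1]
opening: 0.121
grasp_force: 88.3
```

Emit:
carry_out(targets=[{"dp": [0,0,0],"yaw": -5},{"dp": [0,0,-0.5],"yaw": -10},{"dp": [0,0,-1],"yaw": -15},{"dp": [0,0,-1.5],"yaw": -20},{"dp": [0,0,-2],"yaw": -25},{"dp": [0,0,-2.5],"yaw": -30},{"dp": [0,0,-3],"yaw": -35},{"dp": [0,0,-4],"yaw": -40},{"dp": [0,0,-5],"yaw": -45},{"dp": [0,0,-6],"yaw": -50},{"dp": [0,0,-6.5],"yaw": -54},{"dp": [0,0,-6.5],"yaw": -54}])

```text
clock: 8.82
eef_pos: [583.4, -18.0, 119.1]
tcp_rot: [-3.141, 0.0, 0.471]
contact_force: [-0.2, -0.3, -0.9]
opening: 0.122
grasp_force: 94.8
```

Emit:
carry_out(targets=[{"dp": [0,0,-5],"yaw": 0},{"dp": [0,0,-15],"yaw": 0},{"dp": [0,0,-30],"yaw": 0},{"dp": [0,0,-50],"yaw": 7},{"dp": [0,0,-70],"yaw": 14},{"dp": [0,0,-90],"yaw": 21},{"dp": [0,0,-105],"yaw": 27},{"dp": [0,0,-110],"yaw": 27},{"dp": [0,0,-110],"yaw": 27}])

```text
clock: 9.95
eef_pos: [583.6, -18.0, 229.8]
tcp_rot: [3.142, -0.001, 0.002]
contact_force: [0.1, 0.7, -1.5]
opening: 0.121
grasp_force: 94.8
```

```bash
python3 - <<'E'
from h import *
s=r.sense();print(s['eef_pos'],s['tcp_rot'],s['contact_force'])
a=r.grab_frame('scene');b=r.grab_frame('side')
C=[]
for im,n in((a,'scene'),(b,'side')):
    p=proj(cal(n),s['eef_pos']-[0,0,40]).astype(int);print(n,p)
    x,y=p;C.append(cv2.resize(im[y-50:y+50,x-50:x+50],(400,400),interpolation=2))
save(np.hstack(C),'pin')
E
```

```text
[583.60115809 -18.02495296 229.83708152] [ 3.14155655e+00 -8.66437786e-04  2.13538919e-03] [ 0.1494289   0.6522476  -1.53258242]
scene [330 209]
side [311 219]
```

View pics/pin.png

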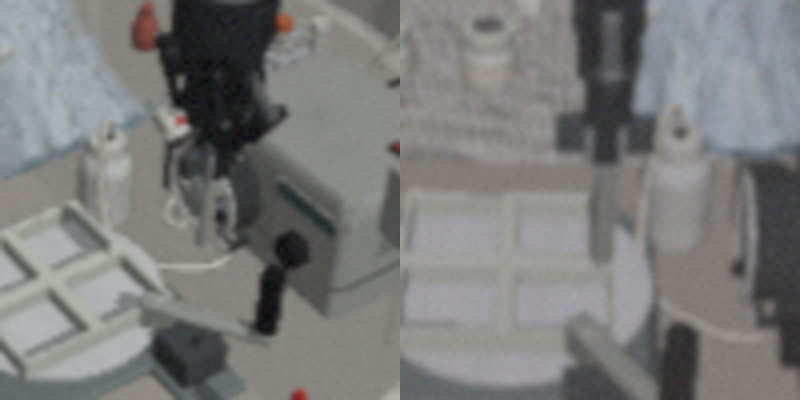

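Emit:
carry_out(targets=[{"dp": [-6,15,0],"yaw": 0},{"dp": [-18,45,0],"yaw": 0},{"dp": [-32,82,0],"yaw": 0},{"dp": [-47,120,0],"yaw": 0},{"dp": [-62,158,0],"yaw": 0},{"dp": [-77,196,0],"yaw": 0},{"dp": [-90,230,0],"yaw": 0},{"dp": [-99,254,0],"yaw": 0},{"dp": [-104,266,0],"yaw": 0},{"dp": [-105.5,270,0],"yaw": 0},{"dp": [-105.5,270,0],"yaw": 0},{"dp": [-105.5,270,0],"yaw": 0}])

```text
clock: 11.55
eef_pos: [478.3, -287.3, 229.2]
tcp_rot: [-3.141, 0.0, 0.001]
contact_force: [-0.5, 0.6, -0.4]
opening: 0.118
grasp_force: 94.8
```

```bash
python3 - <<'E'
from h import *
s=r.sense();print(s['eef_pos'],s['tcp_rot'],s['contact_force'])
a=r.grab_frame('scene');b=r.grab_frame('side')
C=[]
for im,n in((a,'scene'),(b,'side')):
    p=proj(cal(n),s['eef_pos']-[0,0,90]).astype(int);print(n,p)
    x,y=p;C.append(cv2.resize(im[y-50:y+50,x-50:x+50],(400,400),interpolation=2))
save(np.hstack(C),'pin2')
E
```

```text
[ 478.2896345  -287.31112096  229.24422493] [-3.14136339e+00  2.95928958e-05  8.89398969e-04] [-0.50386746  0.63774919 -0.41568269]
scene [360 294]
side [254 330]
```

View pics/pin2.png

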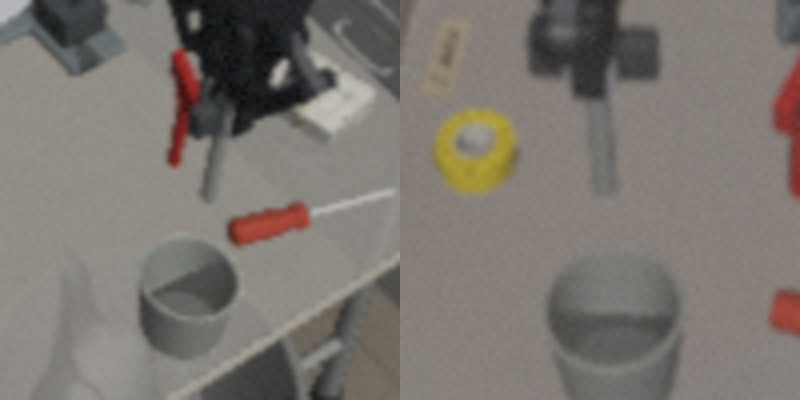

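Emit:
carry_out(targets=[{"dp": [0,0,20],"yaw": 0},{"dp": [0,0,45],"yaw": 0},{"dp": [0,0,70],"yaw": 0},{"dp": [0,0,95],"yaw": 0},{"dp": [0,0,112],"yaw": 0},{"dp": [0,0,124],"yaw": 0},{"dp": [0,0,131],"yaw": 0},{"dp": [0,0,135],"yaw": 0},{"dp": [0,0,137],"yaw": 0},{"dp": [0,0,137],"yaw": 0}])

```text
clock: 12.9
eef_pos: [478.2, -288.1, 92.5]
tcp_rot: [3.141, -0.0, -0.0]
contact_force: [0.7, 0.6, -0.0]
opening: 0.121
grasp_force: 94.8
```

Emit:
carry_out(targets=[{"dp": [0,0,1],"yaw": 0},{"dp": [0,0,2],"yaw": 0},{"dp": [0,0,2.5],"yaw": 0},{"dp": [0,0,2.5],"yaw": 0}])

```text
clock: 13.4
eef_pos: [478.0, -288.0, 89.8]
tcp_rot: [-3.142, 0.0, -0.0]
contact_force: [1.0, 1.0, -0.2]
opening: 0.123
grasp_force: 94.8
```

Emit:
carry_out(targets=[{"dp": [0,0,0],"yaw": 0},{"dp": [0,0,0],"yaw": 0},{"dp": [0,0,0],"yaw": 0},{"dp": [0,0,0],"yaw": 0},{"dp": [0,0,0],"yaw": 0},{"dp": [0,0,0],"yaw": 0}], fingers=0)

```text
clock: 14.15
eef_pos: [478.0, -288.0, 89.8]
tcp_rot: [-3.142, 0.0, -0.0]
contact_force: [-0.9, -0.2, 0.1]
opening: 0.502
grasp_force: 0.0
```

Emit:
carry_out(targets=[{"dp": [0,0,-10],"yaw": 0},{"dp": [0,0,-30],"yaw": 0},{"dp": [0,0,-60],"yaw": 0},{"dp": [0,0,-100],"yaw": 0},{"dp": [0,0,-140],"yaw": 0},{"dp": [0,0,-160],"yaw": 0},{"dp": [0,0,-165],"yaw": 0}])

```text
clock: 15.02
eef_pos: [478.6, -288.4, 256.8]
tcp_rot: [3.14, -0.003, -0.0]
contact_force: [0.3, 0.4, -0.9]
opening: 0.5
grasp_force: 0.0
```

Emit:
carry_out(targets=[{"dp": [-1,-15,0],"yaw": -5},{"dp": [-4,-50,0],"yaw": -13},{"dp": [-7,-100,0],"yaw": -22},{"dp": [-11,-150,0],"yaw": -31},{"dp": [-15,-200,0],"yaw": -40},{"dp": [-18,-250,0],"yaw": -49},{"dp": [-22,-300,0],"yaw": -58},{"dp": [-26,-350,0],"yaw": -67},{"dp": [-30,-400,0],"yaw": -76},{"dp": [-34,-450,0],"yaw": -84},{"dp": [-36,-490,0],"yaw": -90},{"dp": [-38,-510,0],"yaw": -90}], fingers=1)

```text
clock: 16.52
eef_pos: [439.2, 223.7, 254.0]
tcp_rot: [-3.14, 0.0, 1.574]
contact_force: [0.9, -0.6, 0.6]
opening: 1.0
grasp_force: 0.0
```

Emit:
carry_out(targets=[{"dp": [5,0,0],"yaw": 0},{"dp": [5,0,0],"yaw": 0},{"dp": [5,0,0],"yaw": 0}])

```text
clock: 16.9
eef_pos: [440.0, 226.1, 254.6]
tcp_rot: [-3.141, 0.0, 1.57]
contact_force: [0.1, -0.6, 0.0]
opening: 1.001
grasp_force: 0.0
```

```bash
python3 - <<'E'
from h import *
import pickle
s=r.sense();print(s['eef_pos'],s['tcp_rot'],s['qpos'])
c=cal('wrist');w=r.grab_frame('wrist');save(w,'w2');pickle.dump(c,open('w2.pkl','wb'))
a=r.grab_frame('scene');save(a,'scene2');save(r.grab_frame('side'),'side2')
E
```

```text
[439.99352745 226.0849075  254.61082334] [-3.14124588e+00  3.78009643e-04  1.56986237e+00] [ 4.71744384e-01  1.32865751e-01  1.88817497e+00 -1.98419614e-04
  1.12103278e+00  4.72764709e-01]
```

View pics/w2.png

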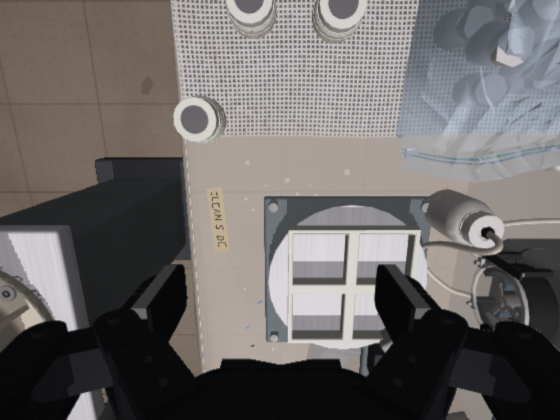

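Emit:
carry_out(targets=[{"dp": [20,2,0],"yaw": 0},{"dp": [50,4,0],"yaw": 0},{"dp": [80,6,0],"yaw": 0},{"dp": [105,8,0],"yaw": 0},{"dp": [115,10,0],"yaw": 0},{"dp": [115,10,0],"yaw": 0},{"dp": [115,10,0],"yaw": 0}])

```text
clock: 17.92
eef_pos: [449.9, 341.3, 254.7]
tcp_rot: [-3.141, 0.001, 1.57]
contact_force: [0.1, 0.0, -0.0]
opening: 1.0
grasp_force: 0.0
```

```bash
cat >> h.py <<'E'
def discs(im,lo=60,hi=125,show=True):
    "dark grey lid discs: low saturation, round, 12-30 px"
    g=cv2.medianBlur(im,5);m=((g.max(2)<hi)&(np.ptp(g,axis=2)<40)).astype('uint8')
    out=[]
    for k in cv2.findContours(m,cv2.RETR_LIST,cv2.CHAIN_APPROX_NONE)[0]:
        A=cv2.contourArea(k);P=cv2.arcLength(k,True)
        if 200<A<2500 and 4*np.pi*A/P**2>.75:
            M=cv2.moments(k);out.append((round(M['m10']/A,1),round(M['m01']/A,1),round(2*(A/np.pi)**.5,1)))
    return out
E
python3 - <<'E'
from h import *
import pickle
c=cal('wrist');w=r.grab_frame('wrist');save(w,'w3');pickle.dump(c,open('w3.pkl','wb'))
c2=pickle.load(open('w2.pkl','rb'));w2=cv2.imread('pics/w2.png')[:,:,::-1]
d2,d3=discs(w2),discs(w);print(d2,d3)
for q in d2:print('w2',q,plane(c2,*q[:2],50).round(1))
for q in d3:print('w3',q,plane(c,*q[:2],50).round(1))
# tray
g=cv2.cvtColor(w2,cv2.COLOR_RGB2GRAY)
for u,v in((290,231),(419,231),(290,341),(349,286)):print('tray',plane(c2,u,v,48).round(1))
for u,v in((273,206),(274,337),(425,206)):print('bolt',plane(c2,u,v,24).round(1))
E
```

```text
[(193.7, 119.1, 25.8), (342.6, 7.4, 22.4)] [(192.8, 226.8, 22.4), (453.0, 142.0, 18.1), (327.2, 130.1, 24.7), (241.8, 125.5, 25.3)]
w2 (193.7, 119.1, 25.8) [350.8 298.6  50. ]
w2 (342.6, 7.4, 22.4) [497.7 398.8  50. ]
w3 (192.8, 226.8, 22.4) [350.9 297.6  50. ]
w3 (453.0, 142.0, 18.1) [629.2 390.9  50. ]
w3 (327.2, 130.1, 24.7) [497.6 402.9  50. ]
w3 (241.8, 125.5, 25.3) [409.6 407.4  50. ]
tray [450.3 176.8  48. ]
tray [596.6 176.8  48. ]
tray [451.5  30.   48. ]
tray [521.4 107.3  48. ]
bolt [430.7 199.8  24. ]
bolt [430.8  17.6  24. ]
bolt [611.  199.8  24. ]
```

Emit:
carry_out(targets=[{"dp": [-10,-20,10],"yaw": 0},{"dp": [-25,-55,40],"yaw": 0},{"dp": [-40,-90,75],"yaw": 0},{"dp": [-43.3,-99,110],"yaw": 0},{"dp": [-43.3,-99,145],"yaw": 0},{"dp": [-43.3,-99,175],"yaw": 0},{"dp": [-43.3,-99,200],"yaw": 0},{"dp": [-43.3,-99,216],"yaw": 0},{"dp": [-43.3,-99,224],"yaw": 0},{"dp": [-43.3,-99,226],"yaw": 0},{"dp": [-43.3,-99,226],"yaw": 0}])

```text
clock: 19.35
eef_pos: [351.3, 298.8, 29.3]
tcp_rot: [3.141, -0.0, 1.571]
contact_force: [-0.0, 0.2, 0.1]
opening: 0.999
grasp_force: 0.0
```

Emit:
carry_out(targets=[{"dp": [0,0,0],"yaw": 0},{"dp": [0,0,0],"yaw": 0},{"dp": [0,0,0],"yaw": 0},{"dp": [0,0,0],"yaw": 0},{"dp": [0,0,0],"yaw": 0},{"dp": [0,0,0],"yaw": 0}], fingers=-1, grip_force=30)

```text
clock: 20.1
eef_pos: [351.3, 299.0, 29.5]
tcp_rot: [3.141, -0.001, 1.571]
contact_force: [-0.6, -0.8, 10.0]
opening: 0.554
grasp_force: 29.4
```

Emit:
carry_out(targets=[{"dp": [0,0,-5],"yaw": 0},{"dp": [0,0,-20],"yaw": 0},{"dp": [0,0,-45],"yaw": 0},{"dp": [0,0,-75],"yaw": 0},{"dp": [-15,14,-95],"yaw": 0},{"dp": [-42,38,-105],"yaw": 0},{"dp": [-75,68,-110],"yaw": 0},{"dp": [-110,99,-110],"yaw": 0},{"dp": [-145,130,-110],"yaw": 0},{"dp": [-180,162,-110],"yaw": 0},{"dp": [-210,188,-110],"yaw": 0},{"dp": [-226,203,-110],"yaw": 0}])

```text
clock: 21.6
eef_pos: [555.1, 71.2, 139.6]
tcp_rot: [3.141, -0.0, 1.569]
contact_force: [0.7, 0.7, -1.0]
opening: 0.554
grasp_force: 31.2
```

Emit:
carry_out(targets=[{"dp": [-6,5,0],"yaw": 0},{"dp": [-8,7,5],"yaw": 0},{"dp": [-8,7,5],"yaw": 0},{"dp": [-8,7,5],"yaw": 0}])

```text
clock: 22.1
eef_pos: [560.4, 65.4, 133.6]
tcp_rot: [-3.141, -0.0, 1.572]
contact_force: [0.5, 0.9, -0.5]
opening: 0.554
grasp_force: 31.2
```

```bash
python3 - <<'E'
from h import *
s=r.sense();print(s['eef_pos'],s['tcp_rot'],s['opening'])
a=r.grab_frame('scene');b=r.grab_frame('side');w=r.grab_frame('wrist');save(w,'w4')
C=[]
for im,n in((a,'scene'),(b,'side')):
    x,y=proj(cal(n),s['eef_pos']-[20,0,40]).astype(int)
    C.append(cv2.resize(im[y-60:y+60,x-60:x+60],(400,400),interpolation=2))
save(np.hstack(C),'j1')
E
```

```text
[560.35591076  65.40882239 133.63571551] [-3.14086520e+00 -2.38469575e-05  1.57176367e+00] 0.5542540681715503
```

View pics/j1.png

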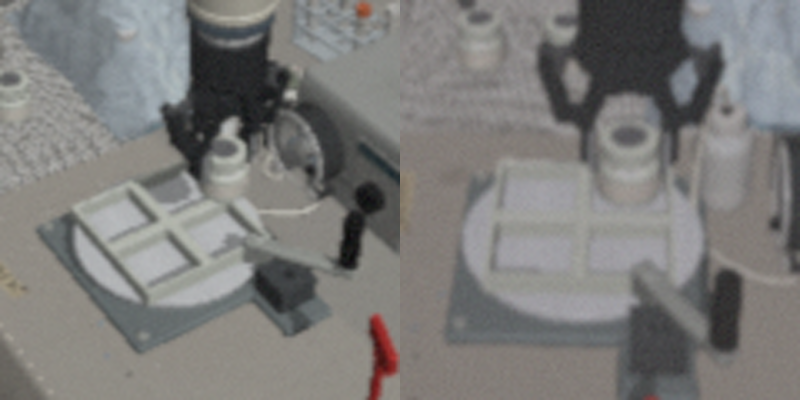

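```bash
python3 - <<'E'
from h import *
import pickle
c0=pickle.load(open('w0.pkl','rb'));c1=pickle.load(open('w1.pkl','rb'))
print(plane(c0,176,87,48),plane(c1,171,243,48))
# outer corners in w1: (93,178),(240,178),(105,306),(238,306)
for q in((93,178),(241,178),(106,306),(240,306)):print(plane(c1,*q,48).round(1))
for q in((107,162),(255,165)):print(plane(c0,*q,48).round(1))
E
```

```text
[524.10650533 101.8307676   48.        ] [525.76608718 101.70336632  48.        ]
[597.2 175.7  48. ]
[597.9  23.   48. ]
[447.1 184.2  48. ]
[447.8  28.6  48. ]
[447.5  30.5  48. ]
[598.   27.5  48. ]
```

Emit:
carry_out(targets=[{"dp": [-1,1,15],"yaw": 0},{"dp": [-1,1,32],"yaw": 0},{"dp": [-1,1,48],"yaw": 0},{"dp": [-1,1,60],"yaw": 0},{"dp": [-1,1,67],"yaw": 0},{"dp": [-1,1,71],"yaw": 0},{"dp": [-1,1,73],"yaw": 0},{"dp": [-1,1,73.5],"yaw": 0},{"dp": [-1,1,73.5],"yaw": 0}])

```text
clock: 23.38
eef_pos: [562.2, 63.7, 60.6]
tcp_rot: [3.141, -0.0, 1.571]
contact_force: [-0.5, -0.4, -0.7]
opening: 0.555
grasp_force: 31.2
```

Emit:
carry_out(targets=[{"dp": [0,0,0.5],"yaw": 0},{"dp": [0,0,0.5],"yaw": 0},{"dp": [0,0,0.5],"yaw": 0},{"dp": [0,0,0],"yaw": 0}], fingers=0.45)

```text
clock: 23.88
eef_pos: [562.0, 63.7, 60.3]
tcp_rot: [3.142, -0.0, 1.571]
contact_force: [-0.0, -0.2, -0.6]
opening: 0.724
grasp_force: 0.0
```

Emit:
carry_out(targets=[{"dp": [0,0,-8],"yaw": 0},{"dp": [0,0,-28],"yaw": 0},{"dp": [0,0,-60],"yaw": 0},{"dp": [0,0,-100],"yaw": 0},{"dp": [15,-10,-150],"yaw": 0},{"dp": [50,-28,-185],"yaw": 0},{"dp": [90,-48,-195],"yaw": 0},{"dp": [130,-68,-195],"yaw": 0},{"dp": [170,-88,-195],"yaw": 0},{"dp": [210,-108,-195],"yaw": 0},{"dp": [240,-122,-195],"yaw": 0},{"dp": [256,-132,-195],"yaw": 0}])

```text
clock: 25.38
eef_pos: [429.3, 320.9, 255.8]
tcp_rot: [3.141, -0.0, 1.572]
contact_force: [0.6, -0.6, -0.2]
opening: 0.728
grasp_force: 0.0
```

Emit:
carry_out(targets=[{"dp": [4,0,0],"yaw": 0},{"dp": [4,0,0],"yaw": 0},{"dp": [4,0,0],"yaw": 0}], fingers=1)

```text
clock: 25.75
eef_pos: [430.5, 322.8, 255.2]
tcp_rot: [-3.142, 0.0, 1.57]
contact_force: [-0.0, -0.5, -0.5]
opening: 1.0
grasp_force: 0.0
```

```bash
python3 - <<'E'
from h import *
s=r.sense();print(s['eef_pos'],s['tcp_rot'])
c=cal('wrist');w=r.grab_frame('wrist');save(w,'w5')
for q in discs(w):print(q,plane(c,*q[:2],50).round(1),plane(c,*q[:2],80).round(1))
E
```

```text
[430.49659881 322.8186202  255.24795396] [-3.14157515e+00  3.37630718e-04  1.56973690e+00]
(347.2, 111.1, 25.6) [498.  403.1  50. ] [492.  402.3  80. ]
(260.5, 106.5, 25.7) [409.9 407.6  50. ] [411.6 406.3  80. ]
```

Emit:
carry_out(targets=[{"dp": [20,-5,20],"yaw": 0},{"dp": [50,-12,50],"yaw": 0},{"dp": [75,-18,85],"yaw": 0},{"dp": [84.7,-20.8,120],"yaw": 0},{"dp": [84.7,-20.8,155],"yaw": 0},{"dp": [84.7,-20.8,185],"yaw": 0},{"dp": [84.7,-20.8,207],"yaw": 0},{"dp": [84.7,-20.8,220],"yaw": 0},{"dp": [84.7,-20.8,225],"yaw": 0},{"dp": [84.7,-20.8,226],"yaw": 0},{"dp": [84.7,-20.8,226],"yaw": 0}], fingers=0.65)

```text
clock: 27.18
eef_pos: [409.6, 408.8, 30.0]
tcp_rot: [3.141, -0.001, 1.571]
contact_force: [-0.0, 0.7, -0.1]
opening: 0.824
grasp_force: 0.0
```

Emit:
carry_out(targets=[{"dp": [0,0,0],"yaw": 0},{"dp": [0,0,0],"yaw": 0},{"dp": [0,0,0],"yaw": 0},{"dp": [0,0,0],"yaw": 0},{"dp": [0,0,0],"yaw": 0}], fingers=-1, grip_force=30)

```text
clock: 27.8
eef_pos: [409.6, 408.8, 30.3]
tcp_rot: [3.141, -0.001, 1.571]
contact_force: [-1.4, -1.6, 7.3]
opening: 0.557
grasp_force: 29.8
```

Emit:
carry_out(targets=[{"dp": [0,0,-5],"yaw": 0},{"dp": [0,0,-20],"yaw": 0},{"dp": [0,0,-45],"yaw": 0},{"dp": [0,0,-75],"yaw": 0},{"dp": [-15,4,-95],"yaw": 0},{"dp": [-45,12,-105],"yaw": 0},{"dp": [-85,24,-110],"yaw": 0},{"dp": [-127,36,-110],"yaw": 0},{"dp": [-169,48,-110],"yaw": 0},{"dp": [-210,60,-110],"yaw": 0},{"dp": [-244,69,-110],"yaw": 0},{"dp": [-262,74,-110],"yaw": 0}])

```text
clock: 29.3
eef_pos: [483.6, 145.0, 140.1]
tcp_rot: [3.141, -0.0, 1.569]
contact_force: [0.3, 1.5, -1.4]
opening: 0.553
grasp_force: 31.2
```

Emit:
carry_out(targets=[{"dp": [-5,2,5],"yaw": 0},{"dp": [-6,2,15],"yaw": 0},{"dp": [-6,2,15],"yaw": 0},{"dp": [-6,2,15],"yaw": 0}])

```text
clock: 29.8
eef_pos: [484.9, 141.1, 124.0]
tcp_rot: [-3.141, 0.0, 1.572]
contact_force: [0.0, -0.4, -1.1]
opening: 0.554
grasp_force: 31.2
```

Emit:
carry_out(targets=[{"dp": [-1,1,12],"yaw": 0},{"dp": [-1,1,28],"yaw": 0},{"dp": [-1,1,43],"yaw": 0},{"dp": [-1,1,53],"yaw": 0},{"dp": [-1,1,59],"yaw": 0},{"dp": [-1,1,62],"yaw": 0},{"dp": [-1,1,63],"yaw": 0},{"dp": [-1,1,63],"yaw": 0},{"dp": [-1,1,63],"yaw": 0}])

```text
clock: 30.92
eef_pos: [486.4, 139.4, 61.6]
tcp_rot: [3.141, -0.0, 1.571]
contact_force: [-1.3, -0.2, -0.2]
opening: 0.557
grasp_force: 31.2
```

Emit:
carry_out(targets=[{"dp": [0,0,0.5],"yaw": 0},{"dp": [0,0,0.5],"yaw": 0},{"dp": [0,0,0.5],"yaw": 0},{"dp": [0,0,0],"yaw": 0}], fingers=0.45)

```text
clock: 31.42
eef_pos: [486.2, 139.4, 61.3]
tcp_rot: [3.142, -0.0, 1.571]
contact_force: [-1.1, -0.0, -0.2]
opening: 0.724
grasp_force: 0.0
```

Emit:
carry_out(targets=[{"dp": [0,0,-8],"yaw": 0},{"dp": [0,0,-28],"yaw": 0},{"dp": [0,0,-60],"yaw": 0},{"dp": [0,0,-100],"yaw": 0},{"dp": [15,-5,-150],"yaw": 0},{"dp": [45,-13,-185],"yaw": 0},{"dp": [80,-23,-195],"yaw": 0},{"dp": [115,-33,-195],"yaw": 0},{"dp": [145,-43,-195],"yaw": 0},{"dp": [165,-50,-195],"yaw": 0},{"dp": [175,-50,-195],"yaw": 0},{"dp": [175,-50,-195],"yaw": 0}])

```text
clock: 32.92
eef_pos: [436.4, 314.6, 256.5]
tcp_rot: [3.141, -0.0, 1.571]
contact_force: [-0.3, -0.1, 0.9]
opening: 0.725
grasp_force: 0.0
```

```bash
python3 - <<'E'
from h import *
s=r.sense();print(s['eef_pos'],s['tcp_rot'])
c=cal('wrist');w=r.grab_frame('wrist');save(w,'w6')
for q in discs(w):print(q,plane(c,*q[:2],50).round(1),plane(c,*q[:2],80).round(1))
E
```

```text
[436.38491562 314.57321616 256.50832632] [ 3.14126593e+00 -2.05842710e-05  1.57149014e+00]
(324.7, 343.7, 17.6) [492.3 114.8  50. ] [487.3 138.5  80. ]
(341.5, 103.0, 25.3) [497.8 402.9  50. ] [492.4 401.3  80. ]
(460.7, 67.4, 27.4) [613.6 436.3  50. ] [597.9 431.8  80. ]
(460.4, 26.9, 33.5) [607.7 471.9  50. ] [592.6 464.3  80. ]
(231.9, 5.8, 16.3) [390.1 489.2  50. ] [394.1 480.1  80. ]
```

Emit:
carry_out(targets=[{"dp": [20,14,20],"yaw": 0},{"dp": [50,35,50],"yaw": 0},{"dp": [77,54,85],"yaw": 0},{"dp": [88,61.4,120],"yaw": 0},{"dp": [88,61.4,155],"yaw": 0},{"dp": [88,61.4,185],"yaw": 0},{"dp": [88,61.4,207],"yaw": 0},{"dp": [88,61.4,220],"yaw": 0},{"dp": [88,61.4,226],"yaw": 0},{"dp": [88,61.4,227],"yaw": 0},{"dp": [88,61.4,227],"yaw": 0}], fingers=0.65)

```text
clock: 34.35
eef_pos: [498.0, 402.7, 30.0]
tcp_rot: [3.141, -0.001, 1.571]
contact_force: [-0.0, 0.1, -0.3]
opening: 0.824
grasp_force: 0.0
```

Emit:
carry_out(targets=[{"dp": [0,0,0],"yaw": 0},{"dp": [0,0,0],"yaw": 0},{"dp": [0,0,0],"yaw": 0},{"dp": [0,0,0],"yaw": 0},{"dp": [0,0,0],"yaw": 0}], fingers=-1, grip_force=30)

```text
clock: 34.98
eef_pos: [498.0, 402.7, 30.4]
tcp_rot: [3.141, -0.001, 1.571]
contact_force: [-1.0, -1.8, 7.3]
opening: 0.553
grasp_force: 29.9
```

Emit:
carry_out(targets=[{"dp": [0,0,-5],"yaw": 0},{"dp": [0,0,-20],"yaw": 0},{"dp": [0,0,-50],"yaw": 0},{"dp": [0,0,-85],"yaw": 0},{"dp": [-20,0,-108],"yaw": 0},{"dp": [-60,-2,-115],"yaw": 0},{"dp": [-110,-4,-118],"yaw": 0},{"dp": [-160,-6,-118],"yaw": 0},{"dp": [-210,-8,-118],"yaw": 0},{"dp": [-260,-10,-118],"yaw": 0},{"dp": [-302,-12,-118],"yaw": 0},{"dp": [-328,-13,-118],"yaw": 0}])

```text
clock: 36.48
eef_pos: [484.4, 72.6, 148.3]
tcp_rot: [3.141, 0.0, 1.57]
contact_force: [0.1, 0.8, -1.1]
opening: 0.556
grasp_force: 31.2
```

Emit:
carry_out(targets=[{"dp": [-8,0,0],"yaw": 0},{"dp": [-10,0,0],"yaw": 0},{"dp": [-10,0,15],"yaw": 0},{"dp": [-10,0,25],"yaw": 0},{"dp": [-10,0,25],"yaw": 0},{"dp": [-10,0,25],"yaw": 0}])

```text
clock: 37.22
eef_pos: [484.6, 64.7, 122.1]
tcp_rot: [-3.141, 0.0, 1.571]
contact_force: [-0.1, -0.3, -1.5]
opening: 0.553
grasp_force: 31.2
```

Emit:
carry_out(targets=[{"dp": [0,0,10],"yaw": 0},{"dp": [0,0,26],"yaw": 0},{"dp": [0,0,41],"yaw": 0},{"dp": [0,0,51],"yaw": 0},{"dp": [0,0,57],"yaw": 0},{"dp": [0,0,60],"yaw": 0},{"dp": [0,0,61],"yaw": 0},{"dp": [0,0,61],"yaw": 0},{"dp": [0,0,61],"yaw": 0}])

```text
clock: 38.35
eef_pos: [484.8, 64.4, 61.6]
tcp_rot: [3.141, -0.0, 1.571]
contact_force: [0.1, -0.5, -1.2]
opening: 0.551
grasp_force: 31.2
```

Emit:
carry_out(targets=[{"dp": [0,0,0.5],"yaw": 0},{"dp": [0,0,0.5],"yaw": 0},{"dp": [0,0,0.5],"yaw": 0},{"dp": [0,0,0],"yaw": 0}], fingers=0.32)

```text
clock: 38.85
eef_pos: [484.6, 64.4, 61.3]
tcp_rot: [-3.142, -0.0, 1.571]
contact_force: [-0.2, -0.4, 0.4]
opening: 0.659
grasp_force: 0.0
```

Emit:
carry_out(targets=[{"dp": [0,0,-8],"yaw": 0},{"dp": [0,0,-28],"yaw": 0},{"dp": [0,0,-60],"yaw": 0},{"dp": [0,0,-100],"yaw": 0},{"dp": [-15,5,-150],"yaw": 0},{"dp": [-45,15,-185],"yaw": 0},{"dp": [-75,25,-195],"yaw": 0},{"dp": [-90,35,-195],"yaw": 0},{"dp": [-90,35,-195],"yaw": 0},{"dp": [-90,35,-195],"yaw": 0}])

```text
clock: 40.1
eef_pos: [518.8, -25.0, 255.3]
tcp_rot: [-3.139, -0.0, 1.571]
contact_force: [0.8, -0.5, -0.5]
opening: 0.655
grasp_force: 0.0
```

```bash
python3 - <<'E'
from h import *
s=r.sense();print(s['eef_pos'],s['tcp_rot'],s['qpos'])
c=cal('wrist');w=r.grab_frame('wrist');save(w,'w7')
for q in discs(w):print(q,plane(c,*q[:2],50).round(1),plane(c,*q[:2],80).round(1))
print(proj(c,[630,-55,126]),proj(c,[630,-55,60]))
a=r.grab_frame('scene');b=r.grab_frame('side')
cup=[]
for im,n in((a,'scene'),(b,'side')):
    x,y=proj(cal(n),[478,-288,70]).astype(int);cup.append(cv2.resize(im[y-25:y+25,x-25:x+25],(210,210)))
save(np.hstack([w,np.vstack(cup)]),'v13')
E
```

```text
[518.82603198 -24.95944477 255.27431697] [-3.13945664e+00 -4.87040313e-04  1.57073500e+00] [-5.12013522e-02  1.73262453e-01  1.83789101e+00  4.16573580e-04
  1.13259734e+00 -5.13177122e-02]
(327.9, 100.9, 28.9) [565.8  65.4  50. ] [561.6  63.6  80. ]
(243.5, 99.7, 29.1) [480.6  66.5  50. ] [483.9  64.6  80. ]
(243.0, 11.6, 29.3) [482.6 144.8  50. ] [485.7 136.   80. ]
[407.06553449 239.74271202] [383.87976318 217.98744912]
```

View pics/v13.png

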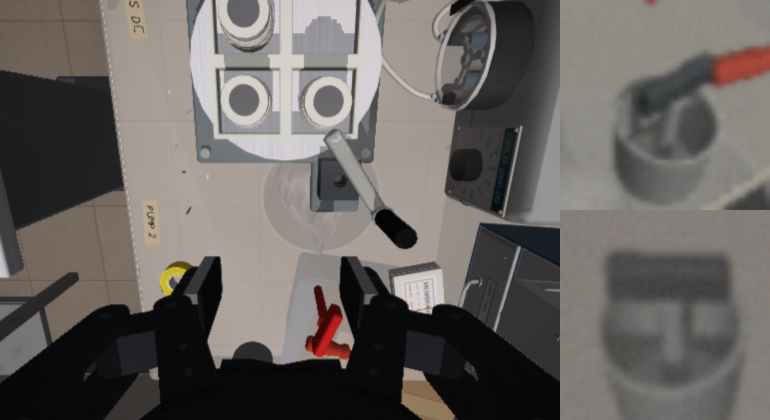

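```bash
python3 - <<'E'
from h import *
import pickle
c0=pickle.load(open('w0.pkl','rb'));c1=pickle.load(open('w1.pkl','rb'));c=cal('wrist')
print(tri((c0,286.5,270),(c1,328,151),(c,403,236)))
O=[]
for n,cc in(('wrist0',c0),('w1',c1),('w7',c)):
    im=cv2.imread(f'pics/{n}.png');x,y=proj(cc,[630,-55,95]).astype(int)
    g=cv2.medianBlur(im,3)[y-40:y+40,x-40:x+40].max(2);m=(g<52).astype('uint8')
    k,l,st,ce=cv2.connectedComponentsWithStats(m);i=l[40,40];pts=np.argwhere(l==i)[:,::-1]+[x-40,y-40]
    rc=cv2.minAreaRect(pts.astype('float32'));print(n,st[i],rc);O.append((cc,*rc[0]))
print(tri(*O)); P=np.array([523.5,102.5])
x=tri(*O)[0];d=x[:2]-P;print(np.hypot(*d),np.degrees(np.arctan2(d[1],d[0])))
for cc,u,v in O:print(plane(cc,u,v,92))
E
```

```text
(array([630.60785708, -55.56273695, 116.32556039]), [np.float64(1.3002774593214748), np.float64(1.0997822618859796), np.float64(0.4733280855730222)])
wrist0 [ 29  18  24  47 914] ((286.5, 259.0), (46.0, 23.0), 90.0)
w1 [ 25  29  32  30 696] ((324.0, 152.00001525878906), (32.52690887451172, 25.455841064453125), 45.0)
w7 [ 21  21  42  40 935] ((395.50006103515625, 228.00003051757812), (47.37614822387695, 21.920310974121094), 45.0)
(array([629.666117  , -54.0929543 ,  98.02532264]), [np.float64(0.1916754219778809), np.float64(0.7821002329440615), np.float64(0.5954094449253876)])
189.18931717553286 -55.86370842741576
[629.89696846 -56.6383568   92.        ]
[628.70912834 -55.58985511  92.        ]
[632.2270326  -55.59662225  92.        ]
```

Emit:
carry_out(targets=[{"dp": [-6,20,0],"yaw": -8},{"dp": [-14,52,0],"yaw": -16},{"dp": [-22,84,0],"yaw": -24},{"dp": [-28,104,0],"yaw": -32},{"dp": [-29.5,111,20],"yaw": -34},{"dp": [-29.5,111,50],"yaw": -34},{"dp": [-29.5,111,85],"yaw": -34},{"dp": [-29.5,111,120],"yaw": -34},{"dp": [-29.5,111,145],"yaw": -34},{"dp": [-29.5,111,160],"yaw": -34},{"dp": [-29.5,111,165],"yaw": -34},{"dp": [-29.5,111,165],"yaw": -34}], fingers=0.15)

```text
clock: 41.75
eef_pos: [630.7, -55.0, 91.5]
tcp_rot: [3.141, 0.0, 2.164]
contact_force: [0.2, -0.2, 0.4]
opening: 0.573
grasp_force: 0.0
```

Emit:
carry_out(targets=[{"dp": [0,0,0],"yaw": 0},{"dp": [0,0,0],"yaw": 0},{"dp": [0,0,0],"yaw": 0},{"dp": [0,0,0],"yaw": 0},{"dp": [0,0,0],"yaw": 0}], fingers=-1, grip_force=40)

```text
clock: 42.38
eef_pos: [630.7, -55.5, 92.4]
tcp_rot: [3.141, 0.001, 2.164]
contact_force: [-2.5, -2.5, 5.0]
opening: 0.245
grasp_force: 38.8
```

```bash
cat > lev.py <<'E'
import numpy as np
from rig import r
s=r.sense();p=s['eef_pos'];yaw=s['tcp_rot'][2];P=np.array([523.5,102.5])
v=p[:2]-P;print(p,np.degrees(yaw),np.hypot(*v),np.degrees(np.arctan2(v[1],v[0])),s['contact_force'],s['opening'])
def rows(angs):
    for a in angs:   # clockwise degrees from now
        t=-np.radians(a);q=np.array([[np.cos(t),-np.sin(t)],[np.sin(t),np.cos(t)]])@v-v
        print(a,(q@[np.cos(yaw),np.sin(yaw)]).round(1),(q@[np.sin(yaw),-np.cos(yaw)]).round(1))
E
python3 -c "
from lev import *
rows([2,4,6,9,12,15,18,21,24,27,30,33])"
```

```text
[630.71691175 -55.50751114  92.36786743] 123.99710829481661 190.94983566756594 -55.84091892917369 [-2.48960633 -2.45581836  4.95316439] 0.24546274806752316
2 0.1 -6.7
4 0.4 -13.3
6 1.0 -20.0
9 2.3 -29.9
12 4.1 -39.7
15 6.4 -49.4
18 9.2 -59.0
21 12.5 -68.5
24 16.3 -77.7
27 20.6 -86.7
30 25.3 -95.5
33 30.5 -104.1
```

Emit:
carry_out(targets=[{"dp": [0.1,-6.7,0],"yaw": 2},{"dp": [0.4,-13.3,0],"yaw": 4},{"dp": [1,-20,0],"yaw": 6},{"dp": [2.3,-29.9,0],"yaw": 9},{"dp": [4.1,-39.7,0],"yaw": 12},{"dp": [6.4,-49.4,0],"yaw": 15},{"dp": [9.2,-59,0],"yaw": 18},{"dp": [12.5,-68.5,0],"yaw": 21},{"dp": [16.3,-77.7,0],"yaw": 24},{"dp": [20.6,-86.7,0],"yaw": 27},{"dp": [25.3,-95.5,0],"yaw": 30},{"dp": [30.5,-104.1,0],"yaw": 33}])

```text
clock: 43.88
eef_pos: [528.8, -88.3, 92.4]
tcp_rot: [3.137, 0.001, 1.585]
contact_force: [5.6, 2.4, 3.1]
opening: 0.247
grasp_force: 39.7
```

```bash
python3 -c "
from lev import *
rows([3,6,9,12,14,16,17,18,19,20,21])"
```

```text
[528.84548698 -88.30976676  92.38659341] 90.84107728284069 190.88462829739473 -88.39529305986846 [5.55647655 2.3841015  3.10343979] 0.2465552255348715
3 0.1 -10.0
6 0.8 -20.0
9 2.0 -29.9
12 3.6 -39.7
14 5.1 -46.3
16 6.7 -52.7
17 7.6 -55.9
18 8.6 -59.1
19 9.6 -62.3
20 10.6 -65.4
21 11.8 -68.6
```

Emit:
carry_out(targets=[{"dp": [0.1,-10,0],"yaw": 3},{"dp": [0.8,-20,0],"yaw": 6},{"dp": [2,-29.9,0],"yaw": 9},{"dp": [3.6,-39.7,0],"yaw": 12},{"dp": [5.1,-46.3,0],"yaw": 14},{"dp": [6.7,-52.7,0],"yaw": 16},{"dp": [7.6,-55.9,0],"yaw": 17},{"dp": [8.1,-57.5,0],"yaw": 17.5},{"dp": [8.6,-59.1,0],"yaw": 18},{"dp": [8.6,-59.1,0],"yaw": 18},{"dp": [8.6,-59.1,0],"yaw": 18}])

```text
clock: 45.25
eef_pos: [470.9, -81.0, 92.4]
tcp_rot: [3.135, -0.001, 1.273]
contact_force: [8.5, 1.3, -0.7]
opening: 0.245
grasp_force: 39.7
```

```bash
python3 -c "
from lev import *
rows([-1,-2,-4,-6,-8,-10,-12,-14,-16,-18,-20,-22])"
```

```text
[470.94423358 -81.01719086  92.38710531] 72.95873203134576 190.89438945559357 -105.98068632088457 [ 8.49166665  1.25860876 -0.68920497] 0.24489809212427271
-1 0.1 3.3
-2 0.2 6.7
-4 0.7 13.3
-6 1.4 19.9
-8 2.3 26.5
-10 3.5 33.1
-12 4.9 39.6
-14 6.5 46.1
-16 8.4 52.5
-18 10.4 58.8
-20 12.7 65.1
-22 15.2 71.2
```

Emit:
carry_out(targets=[{"dp": [0.1,-1.7,0],"yaw": 0.5},{"dp": [0.1,-3.3,0],"yaw": 1},{"dp": [0.2,-5,0],"yaw": 1.5},{"dp": [0.2,-5,0],"yaw": 1.5},{"dp": [0.2,-5,0],"yaw": 1.5}])

```text
clock: 45.88
eef_pos: [469.8, -80.4, 92.5]
tcp_rot: [3.128, -0.001, 1.248]
contact_force: [24.1, -5.4, -18.8]
opening: 0.249
grasp_force: 40.5
```

```bash
python3 -c "
from lev import *
rows([-1,-2,-4,-6,-8,-10,-12,-14,-16,-18,-20,-22])"
```

```text
[469.79281089 -80.40013984  92.50623815] 71.47930096005793 190.62246278020723 -106.36446189658547 [ 24.14145911  -5.37550298 -18.80459962] 0.24891784364926006
-1 0.2 3.3
-2 0.4 6.6
-4 1.0 13.3
-6 1.8 19.9
-8 2.9 26.4
-10 4.1 33.0
-12 5.7 39.4
-14 7.4 45.9
-16 9.4 52.2
-18 11.5 58.5
-20 13.9 64.7
-22 16.6 70.8
```

Emit:
carry_out(targets=[{"dp": [0.2,5,0],"yaw": -1.5},{"dp": [0.7,10,0],"yaw": -3},{"dp": [1.2,14.9,0],"yaw": -4.5},{"dp": [1.8,19.9,0],"yaw": -6},{"dp": [2.6,24.8,0],"yaw": -7.5},{"dp": [3.5,29.7,0],"yaw": -9},{"dp": [4.5,34.6,0],"yaw": -10.5},{"dp": [5.7,39.4,0],"yaw": -12},{"dp": [6.9,44.3,0],"yaw": -13.5},{"dp": [8.4,49,0],"yaw": -15},{"dp": [9.9,53.8,0],"yaw": -16.5},{"dp": [11.5,58.5,0],"yaw": -18}])

```text
clock: 47.38
eef_pos: [525.3, -88.1, 92.4]
tcp_rot: [3.135, 0.002, 1.562]
contact_force: [6.9, -7.8, -0.8]
opening: 0.246
grasp_force: 40.4
```

```bash
python3 -c "
from lev import *
rows([-1.5*i for i in range(1,13)])"
```

```text
[525.25901158 -88.09137935  92.39592255] 89.47468232700321 190.59949634101284 -89.47121911527606 [ 6.91975635 -7.83158515 -0.83891098] 0.24640728721591654
-1.5 0.2 5.0
-3.0 0.4 10.0
-4.5 0.9 14.9
-6.0 1.4 19.9
-7.5 2.1 24.8
-9.0 2.9 29.8
-10.5 3.8 34.7
-12.0 4.9 39.5
-13.5 6.1 44.4
-15.0 7.4 49.2
-16.5 8.8 54.0
-18.0 10.4 58.7
```

Emit:
carry_out(targets=[{"dp": [0,5,0],"yaw": -1.5},{"dp": [0,10,0],"yaw": -3},{"dp": [0.2,14.9,0],"yaw": -4.5},{"dp": [0.6,19.9,0],"yaw": -6},{"dp": [1.3,24.8,0],"yaw": -7.5},{"dp": [2.1,29.8,0],"yaw": -9},{"dp": [3,34.7,0],"yaw": -10.5},{"dp": [4.1,39.5,0],"yaw": -12},{"dp": [5.3,44.4,0],"yaw": -13.5},{"dp": [6.6,49.2,0],"yaw": -15},{"dp": [8,54,0],"yaw": -16.5},{"dp": [9.6,58.7,0],"yaw": -18}])

```text
clock: 48.88
eef_pos: [583.7, -78.4, 92.4]
tcp_rot: [3.137, 0.003, 1.875]
contact_force: [7.0, -3.5, 0.2]
opening: 0.246
grasp_force: 40.4
```

```bash
python3 -c "
from lev import *
rows([-1.5*i for i in range(1,13)])"
```

```text
[583.73532319 -78.42485148  92.42578606] 107.45019828224987 190.6884790464827 -71.58584853040307 [ 6.99126965 -3.45934292  0.22528958] 0.24568668687541653
-1.5 0.1 5.0
-3.0 0.4 10.0
-4.5 0.8 14.9
-6.0 1.4 19.9
-7.5 2.0 24.9
-9.0 2.8 29.8
-10.5 3.8 34.7
-12.0 4.8 39.6
-13.5 6.0 44.4
-15.0 7.3 49.2
-16.5 8.8 54.0
-18.0 10.3 58.8
```

Emit:
carry_out(targets=[{"dp": [0.1,5,0],"yaw": -1.5},{"dp": [0.4,10,0],"yaw": -3},{"dp": [0.8,14.9,0],"yaw": -4.5},{"dp": [1.4,19.9,0],"yaw": -6},{"dp": [2,24.9,0],"yaw": -7.5},{"dp": [2.8,29.8,0],"yaw": -9},{"dp": [3.8,34.7,0],"yaw": -10.5},{"dp": [4.8,39.6,0],"yaw": -12},{"dp": [5.8,43,0],"yaw": -13.2},{"dp": [6.6,46.5,0],"yaw": -14.3},{"dp": [7.3,49.2,0],"yaw": -15},{"dp": [7.3,49.2,0],"yaw": -15}])

```text
clock: 50.38
eef_pos: [628.5, -56.8, 92.4]
tcp_rot: [3.138, 0.004, 2.137]
contact_force: [6.9, -4.9, 0.5]
opening: 0.247
grasp_force: 40.3
```

```bash
python3 -c "
from lev import *
rows([-.3,-.6,-.9,-1.2])"
```

```text
[628.47657192 -56.76063482  92.42875943] 122.41978304190394 190.74598411226754 -56.60914509887955 [ 6.93215979 -4.87837613  0.51498571] 0.24691793342989024
-0.3 0.0 1.0
-0.6 0.0 2.0
-0.9 0.1 3.0
-1.2 0.1 4.0
```

Emit:
carry_out(targets=[{"dp": [-0.2,0.6,0],"yaw": -0.2},{"dp": [-0.4,1.2,0],"yaw": -0.4},{"dp": [-0.6,1.8,0],"yaw": -0.6},{"dp": [-0.7,2.4,0],"yaw": -0.8},{"dp": [-0.7,2.9,0],"yaw": -1},{"dp": [-0.7,3.2,0],"yaw": -1.2},{"dp": [-0.7,3.2,0],"yaw": -1.2},{"dp": [-0.7,3.2,0],"yaw": -1.2}])

```text
clock: 51.38
eef_pos: [630.4, -55.4, 92.4]
tcp_rot: [3.139, 0.003, 2.157]
contact_force: [2.8, -3.6, 3.2]
opening: 0.245
grasp_force: 40.6
```

Emit:
carry_out(targets=[{"dp": [0,0.3,0],"yaw": 0},{"dp": [0,0.6,0],"yaw": 0},{"dp": [0,0.6,0],"yaw": 0}])

```text
clock: 51.75
eef_pos: [630.6, -55.3, 92.4]
tcp_rot: [3.14, 0.003, 2.157]
contact_force: [1.7, -4.3, 4.6]
opening: 0.243
grasp_force: 40.7
```

Emit:
carry_out(targets=[{"dp": [0,0,0],"yaw": 0},{"dp": [0,0,0],"yaw": 0},{"dp": [0,0,0],"yaw": 0},{"dp": [0,0,0],"yaw": 0},{"dp": [0,0,0],"yaw": 0}], fingers=0.15)

```text
clock: 52.38
eef_pos: [629.4, -54.1, 91.2]
tcp_rot: [-3.141, -0.0, 2.159]
contact_force: [0.0, -0.7, 0.3]
opening: 0.574
grasp_force: 0.0
```

Emit:
carry_out(targets=[{"dp": [0,0,-8],"yaw": 0},{"dp": [0,0,-28],"yaw": 0},{"dp": [0,0,-60],"yaw": 0},{"dp": [0,0,-95],"yaw": 0},{"dp": [-20,0,-130],"yaw": 0},{"dp": [-40,0,-160],"yaw": 0},{"dp": [-50,0,-165],"yaw": 0},{"dp": [-50,0,-165],"yaw": 0},{"dp": [-50,0,-165],"yaw": 0}])

```text
clock: 53.5
eef_pos: [656.2, -95.2, 255.0]
tcp_rot: [-3.14, -0.002, 2.159]
contact_force: [-0.1, -0.5, -1.4]
opening: 0.576
grasp_force: 0.0
```

```bash
python3 - <<'E'
from h import *
c=cal('wrist');w=r.grab_frame('wrist')
for q in discs(w):print(q,plane(c,*q[:2],80).round(1))
a=r.grab_frame('scene');b=r.grab_frame('side')
x,y=proj(cal('scene'),[500,0,30]).astype(int)
save(np.hstack([cv2.resize(b[150:390,190:390],(390,470)),cv2.resize(a[150:340,200:400],(400,470))]),'v14')
E
```

```text
(500.9, 229.0, 25.7) [863.3   0.9  80. ]
(498.3, 227.2, 33.2) [8.597e+02 8.000e-01 8.000e+01]
```

View pics/v14.png

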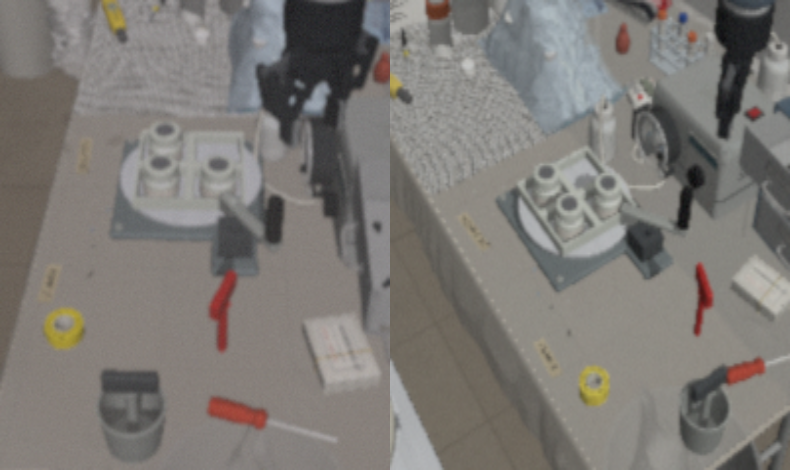

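The picture shows three jars upright in their wells, the lever at rest, the pin in the cup, the bystanders unmoved, and no jars left on the mat.

```bash
python3 -c "
from rig import r
print(r.sign_off())"
```

```text
the job is handed in; nothing more can be done
None
```

I handed the job in: the pin was twisted out and stands in the cup, three jars are upright in wells, and the lever was pulled to its stop, eased back over about 5 s and left at rest; the last pictures show all of this, and sign-off gave no verdict.

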